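# Take the fallen cowbell off the drying turntable

## Task

One of the lacquered cowbells drying on the hand-spun turntable has fallen over. First switch off the hot-air blower by flipping the isolator's handle from its near position right over to its far one; then lift the fallen bell off the turntable, which spins freely at a touch, and lay it down gently on its side on the rubber mat in the empty bay of the wooden tray, without dropping it. Leave the other bells standing on the turntable, and do not disturb the bell already in the tray or the tin and the jar beyond the turntable.

Things in the scene. Friction and masses are not known exactly. Their poses are not given: they have to be found in the camera images.
- turntable: turntable: grey steel disc, 260 mm across and 12 mm thick, on a fixed dark foot; the disc turns freely about its vertical axis and has no motor. Origin on the axis, on the bench; the disc's top is 62 mm above it. The frame stays fixed while the disc turns
- fallen: fallen copper cowbell, 0.16 kg, 92 mm long, lying on a broad side on the disc. Rounded-rectangular tapered section: 56 x 44 mm at the mouth (x = -40 mm), 46 x 36 mm at the shoulder (x = +26), then a strap loop to x = +52. As it lies: x along it from mouth to loop, y across its width (51 mm at the origin), z up. Origin on its underside; its upper side is 36 to 44 mm higher
- fallen_mid (a point): point inside the fallen bell, 21 mm above fallen's origin as it lies, on the bell's centre line
- bell1: a standing cowbell of the same size and metal as the fallen one, mouth down on the disc, 92 mm high; origin at the centre of its mouth, x across its 56 mm width, y across its 44 mm thickness, z up
- bell2: another standing cowbell, as bell1
- bell3: another standing cowbell, as bell1
- tray: open plywood tray fixed on the bench, 270 x 150 mm, 30 mm high, walls and floor 5 mm, divided across its x into two bays of about 127 x 140 mm (bay centres at x = +66 and -66 mm). Origin under its centre, x along its length, z up
- mat: black rubber mat, 110 x 124 x 4 mm, fixed on the floor of the tray's empty bay; origin at the centre of its underside (5 mm above the bench), axes as the tray's
- waiting: another cowbell like the fallen one, lying on its side in the tray's other bay, about across the tray; origin and axes as fallen
- isolator: the blower's isolator: grey box 110 x 80 x 50 mm fixed on the bench, with a hinged handle on top between two cheeks. Origin under its centre; the handle swings about the box's y axis, 62 mm above the bench, in a plane along x; at the start it leans to the box's -x side (towards the robot)
- handle (a joint): handle angle, rad: 0 = on, leaning 0.6 rad from upright to the isolator's -x; 1.2 = off, leaning 0.6 rad to its +x. The weighted handle falls to the nearer stop once past the middle (0.6)
- handle_grip (a point): centre of the handle's black cross grip (a bar 22 mm thick and 50 mm long along the isolator's y), 75 mm from the hinge
- tin: tin, 80 mm across, 100 mm high, standing beyond the turntable, a bystander; origin under its centre
- jar: glass jar, 60 mm across, 85 mm high, standing beyond the turntable, a bystander; origin under its centre
Things that resemble listed ones, but are neither listed nor needed, are in the scene too. Leave any purple or turquoise look-alike of the fallen alone.

How it is judged:
On the way, in this order (a step that is already met when the one before it is completed fails the run):
1. the isolator's handle is over at off (joint above 1.05) while the fallen bell still lies on the disc (value of joint handle above 1.05 rad and horizontal distance between fallen_mid and turntable below 0.15 m and height (world z) of fallen_mid below 0.11 m), for 0.2 s.
2. the fallen bell is lifted clear of the disc (its middle more than 120 mm above the bench) with the fingers (height (world z) of fallen_mid above 0.12 m and contact force between fallen and the fingers above 0.5 N and value of joint handle above 1.05 rad), for 0.1 s.
At the end, for the whole second after the job is handed in: Handle at off (above 1.05 of 1.2 rad); the fallen bell at rest on its side on the mat: level within 0.17 rad, its middle within 50 mm of the mat's centre and under 34 mm above the mat's underside; the three other bells upright (within 0.1 rad) on the turntable (value of joint handle above 1.05 rad and horizontal distance between fallen_mid and mat below 0.05 m and z of fallen_mid in the frame of mat below 0.034 m and angle between fallen's own x axis and vertical between 1.4 and 1.74 rad and angle between each of bell1, bell2, bell3's own z axis and vertical below 0.1 rad and horizontal distance between each of bell1, bell2, bell3 and turntable below 0.13 m and height (world z) of each of bell1, bell2, bell3 above 0.055 m and linear speed of fallen below 0.02 m/s); the robot touches nothing.
It fails at once if a standing bell is tipped by more than 0.35 rad (angle between any of bell1, bell2, bell3's own z axis and vertical above 0.35 rad).
It fails at once if the fallen bell is dropped or knocked flying: faster than 0.5 m/s while the fingers do not touch it (linear speed of fallen above 0.5 m/s and contact force between fallen and the fingers below 0.05 N).
It fails at once if the bell waiting in the tray is moved by more than 25 mm (distance of waiting from where it was at the start of the episode above 0.025 m).
It fails at once if the tin or the jar is moved by more than 30 mm (distance of any of tin, jar from where it was at the start of the episode above 0.03 m).
It also fails if it takes over 53 s, if anything falls off the work surface, if the arm or the gripper's body presses on something with over 40 N, if the wrist force passes 120 N, or if a joint passes its speed limit or range.

## Robot

A 6-joint arm with a two-finger parallel gripper is mounted at the origin on the work surface. World frame = base frame: x ahead of the robot, y to its left, z up, the work surface at z = 0. Lengths are in m, angles in rad, forces in N, time in s.
With the tool pointing down it reaches from about 0.275 to 0.75 m from the base axis. Payload 10.2 kg.
Tool frame: the origin (TCP) lies midway between the tips of the shut fingers; the grasp point (between the pads) lies 19 mm behind it (env.hold_point_z is the distance from the TCP to the grasp point, in m); z points along the fingers, y is the line along which they close (so a half turn about z gives the same grasp; the last joint's range is limited). The gripper opens to 85 mm and grips with 20 to 120 N. Pads are 22 mm wide; open, the fingers measure 114 mm over their backs; the gripper's body (76 mm by 85 mm) begins 54 mm behind the grasp point. The pads swing forward as they close: fully open they stand 13 mm farther back than shut.
Start: joints at [-1.445, 0.313, 1.498, -0, 1.331, -0.223], TCP at [0.179, -0.493, 0.203] pointing down, gripper open.
Joint ranges: [-2.94, 2.94], [-0.97, 2.17], [0.19, 2.56], [-1.23, 4.37], [0.02, 3.11], [-2.88, 2.88]. Speed limits (rad/s): [2.39, 2.39, 3.01, 3.14, 3.14, 3.14].

## Interface

Orientations are given as a unit quaternion [x, y, z, w].
In Python, from bench import env, kinematics, monitor, eyes, job gives the robot as it stands. The module is installed in compiled form; this text tells all that it offers. Calls block until the motion is done:
- env.reach(position, orientation): joint-space move of the TCP to a pose.
- env.movel(position, velocity=0.15, frame=None, guard=None): straight line of the TCP; frame=None keeps the orientation; velocity is the mean speed in m/s. With guard (N) it stops when the force on the tool has changed by that much, and returns True; else False.
- env.set_joints(angles): joint-space move.
- env.release() and env.close_gripper(effort=None): open the fingers fully, or close them until they stop; effort is the grip in N (None keeps the last).
- env.hold(seconds).
- kinematics.ik(position, orientation): joint angles nearest the present ones, or None.
- monitor.sense(): the state.
- eyes.grab_frame(name): name is "scene" or "side" or "wrist"; returns a dict with "frame" (420x560x3 uint8, red, green, blue), "mtx" (3x3 intrinsics, pixels), "k1" (the pictures are not rectified: a ray, as slopes to the right and down, at radius r is drawn at 1 + k1 r^2 times it, then the intrinsics apply), "view" (4x4, takes a point from world to camera coordinates). Camera axes: x right, y down, z forward; pixel columns grow to the right and rows downward; lengths in m; the calibration is good to about 2 mm. A picture is of the moment at which its call begins. There is no depth.
A pose or a line that the arm cannot do raises env.MotionError and nothing moves.
- job.hand_in(): hands the job in; it is judged then, once.
The state is a dict: "clock": time; "joints": joint angles; "qvel": joint speeds; "joint_efforts": joint torques, N m; "position": TCP position; "ee_rot": TCP orientation; "contact_force": force on the tool from outside, world axes, zero at the start; "ft_torque": the same for the moment, N m; "finger_gap": opening from 0.0 (shut) to 1.0 (fully open); "gripper_force": force on a finger pad.
Only numpy, scipy, OpenCV 4.12 (cv2) and the standard library are available. Lean on these libraries where they do the work, as an engineer would, in place of code of your own. Each camera call takes 0.05 s, during which the arm holds its last target. There are 200 camera calls.

## Working session

There is one attempt and no reset: what is moved stays moved. The work goes in short steps, each a Python script; the robot and the scene stay as the last script left them, time stands still between calls to the robot, and variables do not carry over. Pictures are saved under pics/ and viewed, at most 10 in all, crops included, and the job is handed in when it is done.

```bash
mkdir -p pics; cat > h.py <<'E'
import numpy as np, cv2
from bench import env, kinematics, monitor, eyes, job
def grab(n,name=None):
    f=eyes.grab_frame(n)
    if name: cv2.imwrite('pics/%s.png'%name,f['frame'][:,:,::-1])
    return f
def ray(f,u,v):
    d=(np.array([u,v])-f['mtx'][:2,2])/[f['mtx'][0,0],f['mtx'][1,1]]
    s=d.copy()
    for _ in range(20): s=d/(1+f['k1']*(s@s))
    R=np.array(f['view'])[:3,:3];t=np.array(f['view'])[:3,3]
    return -R.T@t, R.T@np.array([s[0],s[1],1.])
def onz(f,u,v,z):
    c,d=ray(f,u,v); return c+d*(z-c[2])/d[2]
def tri(*rs):
    A=np.zeros((3,3));b=np.zeros(3)
    for c,d in rs:
        d=d/np.linalg.norm(d);P=np.eye(3)-np.outer(d,d);A+=P;b+=P@c
    return np.linalg.solve(A,b)
def proj(f,p):
    V=np.array(f['view']);q=V[:3,:3]@np.array(p)+V[:3,3];s=q[:2]/q[2];s=s*(1+f['k1']*(s@s))
    return s*[f['mtx'][0,0],f['mtx'][1,1]]+f['mtx'][:2,2]
E
python3 - <<'E'
from h import *
np.set_printoptions(precision=3,suppress=True)
for n in ["scene","side"]:
    f=grab(n,n+'0'); c,_=ray(f,280,210); print(n,c,onz(f,280,210,0),f['k1'],f['mtx'][0,0])
print(env.hold_point_z, monitor.sense()['clock'])
E
```

```text
scene [1.451 0.418 0.814] [0.479 0.025 0.   ] -0.019729628640240564 476.0485263144552
side [0.461 1.121 0.812] [ 0.577 -0.015  0.   ] -0.08674397912181679 441.4212203711724
0.0187 0.1
```

View pics/scene0.png

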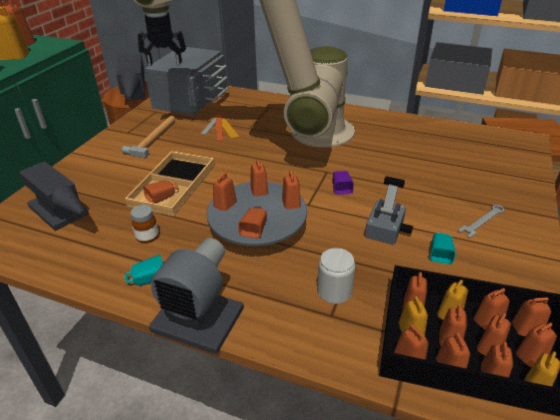

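View pics/side0.png

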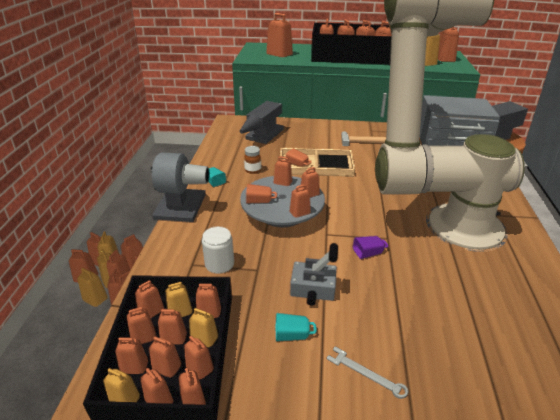

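Candidates for the fallen bell are:
- the copper one lying on the disc, scene (253,222) / side (261,194)
- the waiting bell in the tray, scene (158,190)
- the purple bell, scene (343,182)
- the turquoise bells, scene (443,247) and (145,270)
- the crate and wall bells

By the description it is the copper bell on the disc. The handle's grip is at scene (394,182) / side (333,252). I'll check both in one close crop.

```bash
python3 - <<'E'
from h import *
a=cv2.imread('pics/scene0.png');b=cv2.imread('pics/side0.png')
def c(im,x,y,w,h): return cv2.resize(im[y:y+h,x:x+w],(400,300),interpolation=cv2.INTER_CUBIC)
cv2.imwrite('pics/c1.png',np.vstack([np.hstack([c(a,200,155,120,90),c(a,350,165,80,60+20)]),np.hstack([c(b,230,150,100,75),c(b,275,235,80,80)])]))
E
```

```text
(no output)
```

View pics/c1.png

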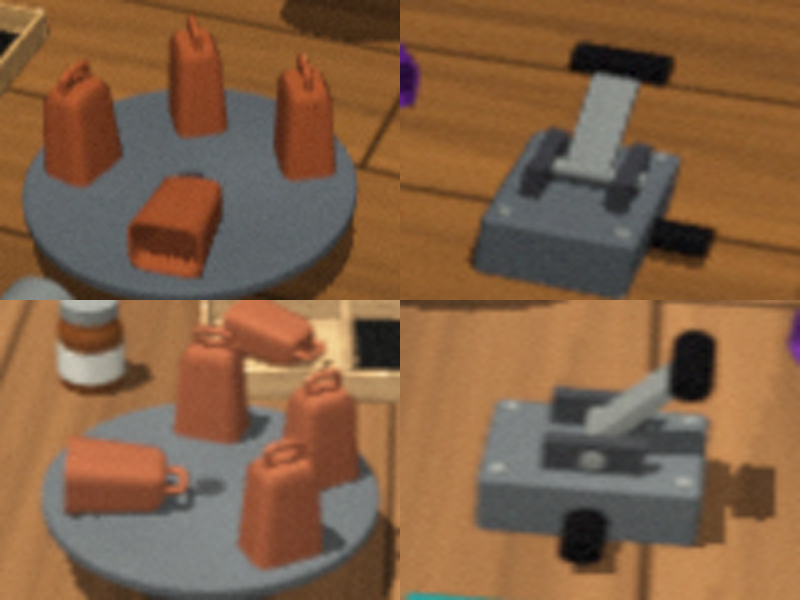

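```bash
python3 - <<'E'
from h import *
np.set_printoptions(precision=4,suppress=True)
s=grab('scene');d=grab('side')
g=tri(ray(s,394.3,182),ray(d,333.6,252.6));print('grip',g,proj(s,g),proj(d,g))
print('grip ends scene',onz(s,385.3,180.3,g[2]),onz(s,403.5,183.7,g[2]))
S=lambda X,Y:(350+X/5,165+Y/3.75); D=lambda X,Y:(275+X/5,235+Y/3.75)
print('box top scene',[onz(s,*S(x,y),.05)[:2] for x,y in [(138,130),(282,157),(237,240),(83,213)]])
print('box top side',[onz(d,*D(x,y),.05)[:2] for x,y in [(95,100),(307,118),(303,190),(80,182)]])
m=onz(s,251,229.1,.084);l=onz(d,276.7,195.7,.08)
print('mouth',m,'loop',l,np.linalg.norm(m-l),np.degrees(np.arctan2(*(l-m)[1::-1])))
# masks: copper blobs
for n,f,box in (('scene',s,(120,150,320,250)),('side',d,(230,140,370,225))):
    hsv=cv2.cvtColor(f['frame'],cv2.COLOR_RGB2HSV); 
    k=((hsv[...,0]<10)&(hsv[...,1]>150)).astype(np.uint8);x0,y0,x1,y1=box;w=np.zeros_like(k);w[y0:y1,x0:x1]=k[y0:y1,x0:x1]
    nn,_,st,ce=cv2.connectedComponentsWithStats(w)
    for i in range(1,nn):
        if st[i,4]>60: print(n,st[i],ce[i])
# disc ellipse
S=lambda X,Y:(200+X/3.333,155+Y/3.333);D=lambda X,Y:(230+X/4,150+Y/4)
P=[onz(s,*S(*p),.062)[:2] for p in [(24,190),(357,190),(100,270),(240,280),(330,120),(60,135)]]+[onz(d,*D(*p),.062)[:2] for p in [(43,195),(378,190),(100,265),(300,275),(150,282),(340,120)]]
P=np.array(P)
from scipy.optimize import least_squares
r=least_squares(lambda c:np.hypot(*(P-c).T)-.13,[.6,0]);print('tt',r.x,r.fun)
print('mat scene',[onz(s,*p,.009)[:2] for p in [(172,160),(204,165),(193,181),(160,176)]])
E
```

```text
grip [0.4144 0.3155 0.122 ] [394.3101 182.0226] [333.6125 252.5765]
grip ends scene [0.4146 0.2924 0.122 ] [0.4138 0.3387 0.122 ]
box top scene [array([0.4054, 0.2784]), array([0.4105, 0.356 ]), array([0.5087, 0.3503]), array([0.5076, 0.2724])]
box top side [array([0.5101, 0.2779]), array([0.4022, 0.2843]), array([0.4039, 0.3525]), array([0.5112, 0.3568])]
mouth [0.6721 0.0281 0.084 ] loop [0.5828 0.0245 0.08  ] 0.08947620922638637 -177.70638274466728
scene [251 165  17  31 237] [258.173  181.2278]
scene [214 174  22  36 367] [223.9646 193.9782]
scene [283 176  17  33 274] [291.0985 194.3905]
scene [144 184  30  18 199] [158.1558 192.5528]
scene [238 209  28  29 299] [252.1773 224.4381]
side [274 149  36  36 491] [287.5438 167.4766]
side [290 168  29  48 723] [304.4219 193.3499]
side [247 185  28  18 275] [258.4836 194.6545]
tt [ 0.564  -0.0014] [ 0.0014 -0.0023 -0.0026 -0.0016  0.0005 -0.0063  0.0016 -0.0052  0.0031
 -0.0003  0.0026  0.0106]
mat scene [array([ 0.3666, -0.3914]), array([ 0.3576, -0.2798]), array([ 0.4483, -0.2677]), array([ 0.4596, -0.3767])]
```

```bash
python3 - <<'E'
from h import *
np.set_printoptions(precision=4,suppress=True)
s=grab('scene');d=grab('side')
for p in [(258.2,181.2),(224,194),(291.1,194.4)]: print('bell scene',onz(s,*p,.1))
for p in [(246+230*0+37,171),(310,183.5),(300.5,202)]: print('bell side',onz(d,*p,.1))
print('tray top side',[onz(d,*p,.03)[:2] for p in [(281,150),(354,151.5),(354,173),(279,170)]])
print('tray top scene',[onz(s,*p,.03)[:2] for p in [(171,153),(214,156),(183,208),(129,195)]])
print('mat side',[onz(d,*p,.009)[:2] for p in [(319,154),(348,154),(349,167),(318,167)]])
q=[1,0,0,0]
print(monitor.sense()['ee_rot'])
for p in [(.35,.3155,.115),(.48,.3155,.115),(.635,.026,.2),(.635,.026,.063),(.424,-.331,.15)]:
    print(p,kinematics.ik(p,q),kinematics.ik(p,[.7071,.7071,0,0]),kinematics.ik(p,[.7071,-.7071,0,0]))
E
```

```text
bell scene [ 0.5022 -0.0263  0.1   ]
bell scene [ 0.5859 -0.0856  0.1   ]
bell scene [0.5279 0.0764 0.1   ]
bell side [ 0.5752 -0.0892  0.1   ]
bell side [ 0.4861 -0.0236  0.1   ]
bell side [0.5083 0.0793 0.1   ]
tray top side [array([ 0.6095, -0.364 ]), array([ 0.3339, -0.3836]), array([ 0.3395, -0.2225]), array([ 0.6011, -0.2136])]
tray top scene [array([ 0.3593, -0.396 ]), array([ 0.3283, -0.2574]), array([ 0.5981, -0.2104]), array([ 0.5989, -0.3856])]
mat side [array([ 0.4652, -0.3877]), array([ 0.3542, -0.4006]), array([ 0.353 , -0.2999]), array([ 0.4657, -0.2869])]
[ 0.9848  0.1735  0.     -0.0002]
(0.35, 0.3155, 0.115) [ 0.4842  0.2895  1.776  -0.      1.0761  2.055 ] [ 0.4842  0.2895  1.776  -0.      1.0761  0.4842] [ 0.4842  0.2895  1.776  -0.      1.0761 -2.6574]
(0.48, 0.3155, 0.115) [ 0.3776  0.4989  1.4636 -0.      1.1791  1.9484] [ 0.3776  0.4989  1.4636 -0.      1.1791  0.3776] [ 0.3776  0.4989  1.4636 -0.      1.1791 -2.764 ]
(0.635, 0.026, 0.2) [-0.1431  0.5655  1.1295 -0.      1.4465  1.4277] [-0.1431  0.5655  1.1295 -0.      1.4465 -0.1431] None
(0.635, 0.026, 0.063) [-0.1431  0.6813  1.3027 -0.      1.1576  1.4277] [-0.1431  0.6813  1.3027 -0.      1.1576 -0.1431] None
(0.424, -0.331, 0.15) [-0.8808  0.3869  1.5365 -0.      1.2182  0.69  ] [-0.8808  0.3869  1.5365 -0.      1.2182 -0.8808] [-0.8808  0.3869  1.5365 -0.      1.2182  2.2608]
```

```bash
python3 - <<'E'
from h import *
np.set_printoptions(precision=4,suppress=True)
q=[1,0,0,0]
p=np.array(monitor.sense()['position'])
env.close_gripper(40)
env.movel([p[0],p[1],.30],velocity=.25)
env.reach([.35,.3155,.28],q)
env.movel([.355,.3155,.112],velocity=.2)
print(monitor.sense()['contact_force'])
print(env.movel([.475,.3155,.117],velocity=.12,guard=40), monitor.sense()['position'],monitor.sense()['contact_force'])
env.hold(.3)
env.movel([.45,.3155,.28],velocity=.25)
s=grab('scene');d=grab('side')
cr=lambda f,x,y:cv2.resize(f['frame'][y:y+90,x:x+120,::-1],(400,300))
cv2.imwrite('pics/h1.png',np.hstack([cr(s,330,160),cr(d,255,230)]))
print(monitor.sense()['clock'],monitor.sense()['position'])
E
```

```text
[ 0.6539  0.353  -0.0336]
False [0.4745 0.3156 0.117 ] [-0.0676  0.397   0.0854]
7.8667 [0.4497 0.3152 0.2782]
```

View pics/h1.png

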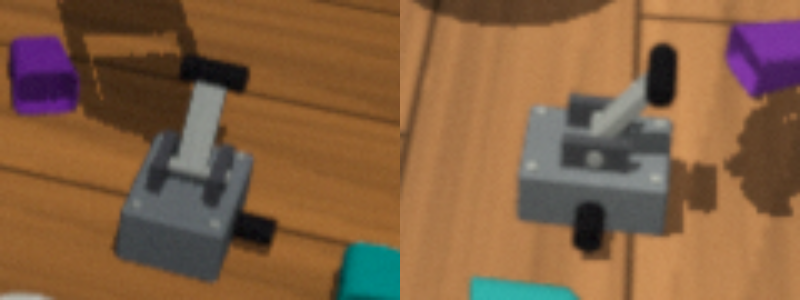

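The crop shows the handle still at on, with the grip at about scene (394,182). No push force was felt, so I'll check whether the fingers really shut.

```bash
python3 - <<'E'
from h import *
s=monitor.sense();print(s['finger_gap'],s['gripper_force'],s['ee_rot'])
env.movel([.36,.3155,.25],velocity=.25)
env.movel([.36,.3155,.105],velocity=.2)
for x in (.40,.425):
    print(env.movel([x,.3155,.105],velocity=.1,guard=40),monitor.sense()['contact_force'])
d=grab('side');s=grab('scene')
cr=lambda f,x,y:cv2.resize(f['frame'][y:y+120,x:x+160,::-1],(400,300))
cv2.imwrite('pics/h2.png',np.hstack([cr(s,330,130),cr(d,235,190)]))
E
```

```text
-0.00030582624618772004 0.0 [ 9.99998695e-01 -7.01058185e-05 -1.48659288e-03  6.27921683e-04]
False [ 0.19273263 -1.3970358   0.06921452]
True [-10.27315367  -1.14976411  17.09215713]
```

View pics/h2.png

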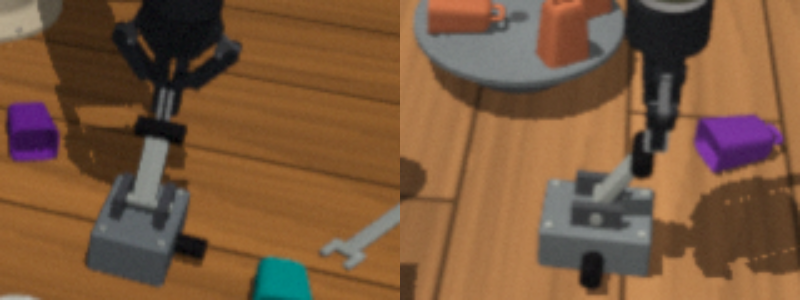

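```bash
python3 - <<'E'
from h import *
np.set_printoptions(precision=4,suppress=True)
s=monitor.sense();p=np.array(s['position']);print(s['clock'],p,s['contact_force'],s['ft_torque'])
d=grab('side');sc=grab('scene');print(proj(d,p),proj(sc,p))
env.movel([p[0]-.03,.3155,.105],velocity=.1); print(monitor.sense()['contact_force'])
env.movel([p[0]-.03,.3155,.095],velocity=.1)
for i in range(1,14):
    h=env.movel([p[0]-.03+.01*i,.3155,.095],velocity=.08,guard=60);s=monitor.sense();print(h,np.array(s['position']),np.array(s['contact_force']))
    if h: break
d=grab('side');s=grab('scene')
cr=lambda f,x,y:cv2.resize(f['frame'][y:y+90,x:x+120,::-1],(400,300))
cv2.imwrite('pics/h3.png',np.hstack([cr(s,340,145),cr(d,275,210)]))
E
```

```text
10.1417 [0.4065 0.3157 0.1063] [-9.2263 -1.9606 13.4639] [-0.2559  1.5091 -0.0164]
[336.4418 257.8307] [394.1643 185.4069]
[0.5674 0.9854 0.5386]
False [0.3871 0.3155 0.0952] [-0.272   0.3056  0.0136]
False [0.3959 0.3155 0.0956] [-7.5058 -0.1275  8.7738]
True [0.4014 0.3156 0.0978] [-2.3321  0.8214  0.5221]
```

View pics/h3.png

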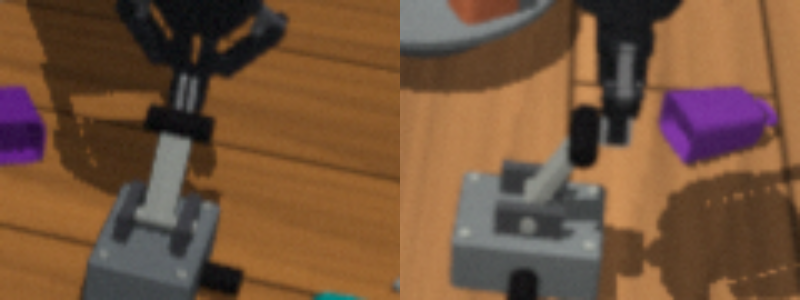

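```bash
cat > arc.py <<'E'
from h import *
np.set_printoptions(precision=4,suppress=True)
H=np.array([.457,.3155,.062])
c=lambda a:H+.075*np.array([np.sin(a),0,np.cos(a)])
off=np.array([-.017,0,-.022])
env.movel(c(-.6)+off+[-.02,0,0],velocity=.1)
for a in np.arange(-.55,.36,.1):
    h=env.movel(c(a)+off,velocity=.08,guard=60);s=monitor.sense();print(round(a,2),h,np.array(s['position']),np.array(s['contact_force']))
    if h and a>-.5 and np.linalg.norm(s['contact_force'])>50: break
env.hold(.3)
d=grab('side');s=grab('scene');print(monitor.sense()['clock'])
cr=lambda f,x,y:cv2.resize(f['frame'][y:y+90,x:x+120,::-1],(400,300))
cv2.imwrite('pics/h4.png',np.hstack([cr(s,340,145),cr(d,275,210)]))
E
python3 arc.py
```

```text
-0.55 False [0.4012 0.3155 0.1042] [-5.1761 -1.4263  4.7542]
-0.45 False [0.4079 0.3153 0.1082] [-5.2309 -1.4841  8.4458]
-0.35 False [0.4151 0.3151 0.1115] [-6.2151 -4.6631 10.933 ]
-0.25 False [0.4227 0.3149 0.1142] [-5.5872 -5.8788 15.7595]
-0.15 False [0.4306 0.3149 0.1163] [-5.6537 -6.1519 19.242 ]
-0.05 False [0.4389 0.3147 0.1178] [-3.5975 -8.8877 23.3324]
0.05 False [0.4473 0.3144 0.1185] [ -0.987  -11.6478  26.1116]
0.15 False [0.4558 0.3141 0.1184] [  1.6047 -12.7382  28.3641]
0.25 False [0.4643 0.3137 0.1176] [  3.7813 -14.9824  30.3636]
0.35 False [0.4726 0.3134 0.116 ] [  7.0491 -17.4608  30.8918]
15.2833
```

View pics/h4.png

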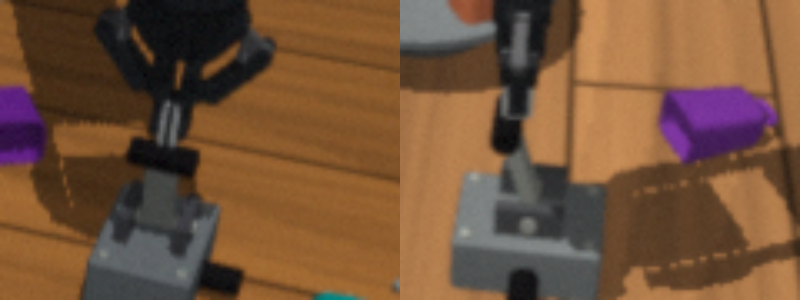

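The handle is now past the middle, at about +0.35 rad in the side view, with the finger stuck to the grip by friction. I'll follow the arc to the stop and then back straight off along -x.

```bash
cat > arc2.py <<'E'
from h import *
np.set_printoptions(precision=4,suppress=True)
H=np.array([.457,.3155,.062])
c=lambda a:H+.075*np.array([np.sin(a),0,np.cos(a)])
off=np.array([-.017,0,-.022])
p=monitor.sense()['position'];print(proj(eyes.grab_frame('side'),p))
for a in [.45,.55,.6]:
    h=env.movel(c(a)+off,velocity=.08,guard=60);s=monitor.sense();print(a,h,np.array(s['position']),np.array(s['contact_force']))
p=np.array(s['position'])
env.movel(p+[-.03,0,.0],velocity=.08);print(monitor.sense()['contact_force'])
env.movel([p[0]-.05,.3155,.26],velocity=.25);s=monitor.sense();print(s['contact_force'],s['clock'])
env.hold(.2)
d=grab('side');s=grab('scene')
cr=lambda f,x,y:cv2.resize(f['frame'][y:y+90,x:x+120,::-1],(400,300))
cv2.imwrite('pics/h5.png',np.hstack([cr(s,340,145),cr(d,275,210)]))
E
python3 arc2.py
```

```text
[309.214  252.1995]
0.45 False [0.4806 0.3131 0.1136] [ 11.5471 -18.4022  32.7441]
0.55 False [0.4883 0.3128 0.1105] [ 15.5643 -19.829   33.4139]
0.6 False [0.492  0.3127 0.1089] [ 17.1357 -21.5163  34.7387]
[ 7.8581 -5.5164 40.1318]
[ 0.5858 -0.4433 -0.8725] 17.2667
```

View pics/h5.png

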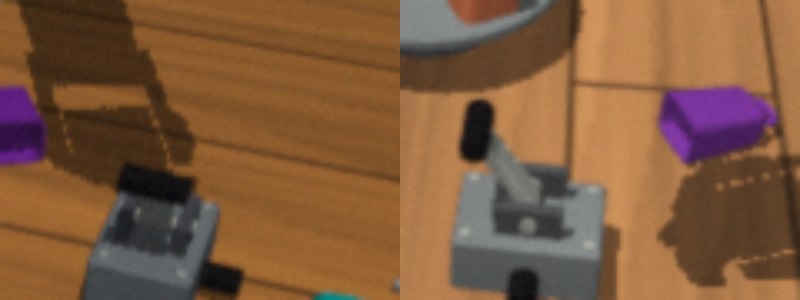

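The handle is off: in the side view the grip leans to +x at about (298,249). Next I'll take wrist views of the tray and the fallen bell.

```bash
python3 - <<'E'
from h import *
import pickle
q=[1,0,0,0]
env.reach([.41,-.32,.33],q); a=grab('wrist')
env.release()
env.reach([.62,.026,.30],q); b=grab('wrist')
pickle.dump((a,b),open('w.pkl','wb'))
z=lambda f:cv2.resize(f['frame'][:,:,::-1],(400,300))
d=grab('side');s=grab('scene')
cr=lambda f,x,y:cv2.resize(f['frame'][y:y+90,x:x+120,::-1],(400,300))
cv2.imwrite('pics/w.png',np.vstack([np.hstack([z(a),z(b)]),np.hstack([cr(s,200,155),cr(d,225,145)])]))
print(monitor.sense()['clock'])
E
```

```text
22.3333
```

View pics/w.png

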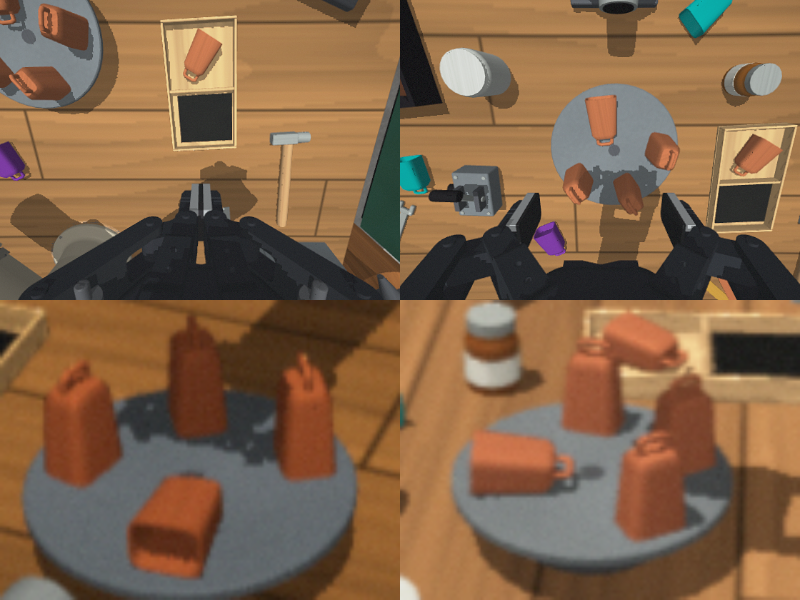

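The wrist views show the fallen bell at about (282,168) of its frame, mouth up the picture and clear of the standing bells. The mat is at about (287,167) in the tray frame.

```bash
python3 - <<'E'
from h import *
import pickle
np.set_printoptions(precision=4,suppress=True)
a,b=pickle.load(open('w.pkl','rb'))
def comp(f,k,near):
    n,l,st,ce=cv2.connectedComponentsWithStats(k.astype(np.uint8))
    i=min((i for i in range(1,n) if st[i,4]>200),key=lambda i:np.hypot(*(ce[i]-near)))
    cs,_=cv2.findContours((l==i).astype(np.uint8),cv2.RETR_EXTERNAL,cv2.CHAIN_APPROX_NONE)
    c=max(cs,key=cv2.contourArea)[:,0]; return st[i],c
ha=cv2.cvtColor(a['frame'],cv2.COLOR_RGB2HSV);hb=cv2.cvtColor(b['frame'],cv2.COLOR_RGB2HSV)
st,c=comp(b,(hb[...,0]<12)&(hb[...,1]>140)&(hb[...,2]>70),(282,165));print('bell',st)
P=np.array([onz(b,*p,.085)[:2] for p in c.astype(float)]).astype(np.float32)
print('rect',cv2.minAreaRect(P),P.min(0),P.max(0))
# side edges of the body, per x slice
for x in np.arange(P[:,0].min()+.006,P[:,0].max(),.012):
    k=abs(P[:,0]-x)<.004; print(round(x,3),P[k,1].min(),P[k,1].max(),(P[k,1].min()+P[k,1].max())/2)
st,c=comp(a,ha[...,2]<60,(287,167));print('mat',st)
M=np.array([onz(a,*p,.009)[:2] for p in c.astype(float)]).astype(np.float32)
print('mat',cv2.minAreaRect(M))
print('tray top',[onz(a,u*1.4,v*1.4,.03)[:2] for u,v in [(163,22),(237,16),(238,146),(175,151)]])
E
```

```text
bell [ 260  134   43   70 2323]
rect ((0.6311718225479126, 0.02315443567931652), (0.0916028618812561, 0.054032519459724426), 1.2889697551727295) [ 0.5855 -0.0043] [0.6772 0.051 ]
0.592 0.0007488015 0.030848632 0.015798716
0.604 -0.0017334376 0.03888328 0.018574921
0.616 -0.0042867176 0.041429505 0.018571394
0.628 -0.0040152734 0.04388483 0.019934777
0.64 -0.0037483224 0.04631126 0.021281468
0.652 -0.0034857583 0.048662085 0.022588164
0.664 -0.0032274784 0.05096157 0.023867045
0.676 -0.0029454043 0.05081271 0.023933653
mat [ 249  131   76   68 4683]
mat ((0.4099850356578827, -0.3314672112464905), (0.10826686024665833, 0.12177270650863647), 2.8633437156677246)
tray top [array([ 0.6013, -0.2461]), array([ 0.6115, -0.3902]), array([ 0.3485, -0.4079]), array([ 0.3359, -0.2594])]
```

```bash
python3 - <<'E'
from h import *
from scipy.spatial.transform import Rotation as R
np.set_printoptions(precision=4,suppress=True)
q=(R.from_euler('z',5,degrees=True)*R.from_euler('x',180,degrees=True)).as_quat()
g=np.array([.634,.0215])
env.reach([*g,.20],q)
print(env.movel([*g,.064],velocity=.12,guard=10)); s=monitor.sense();print(s['position'],s['contact_force'])
env.close_gripper(45); s=monitor.sense();print(s['finger_gap'],s['gripper_force'],s['contact_force'])
if s['finger_gap']>.4 and s['gripper_force']>5:
    env.movel([*g,.10],velocity=.06);env.movel([*g,.24],velocity=.15)
s=monitor.sense();print(s['finger_gap'],s['gripper_force'],s['position'],s['contact_force'],s['clock'])
d=grab('side');c=grab('scene');w=grab('wrist')
cr=lambda f,x,y:cv2.resize(f['frame'][y:y+150,x:x+200,::-1],(400,300))
cv2.imwrite('pics/g.png',np.vstack([np.hstack([cr(c,160,100),cr(d,200,80)]),np.hstack([cv2.resize(w['frame'][:,:,::-1],(400,300)),cr(w,180,120)])]))
E
```

```text
False
[0.6345 0.0215 0.0649] [0.0342 0.4726 0.7258]
0.520114208894317 44.28532924270257 [-1.847  -0.9456  5.1542]
0.5180177748971632 43.78924029646441 [0.6336 0.0215 0.2389] [ 0.0385  0.1268 -1.4135] 26.4083
```

View pics/g.png

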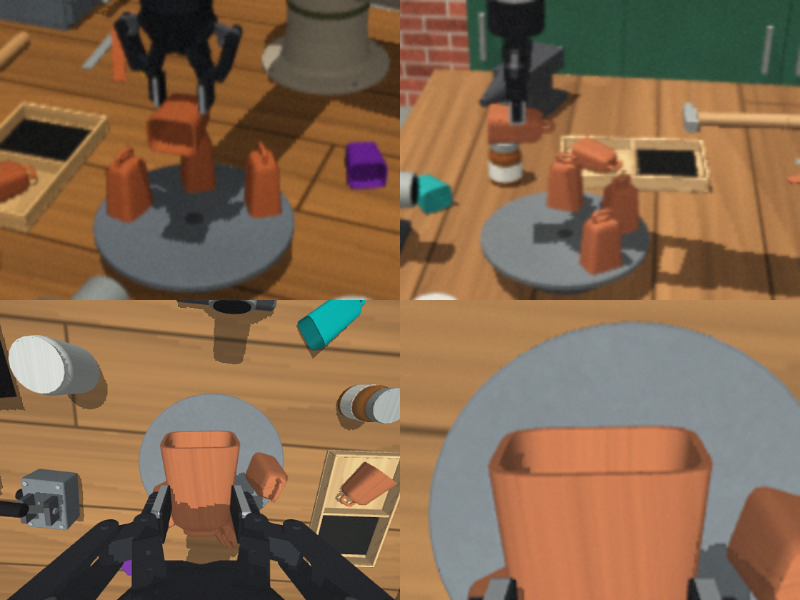

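The bell is held level, at about (512,123) in the side crop, and the other bells are still standing. Next I'll place it.

```bash
python3 - <<'E'
from h import *
from scipy.spatial.transform import Rotation as R
np.set_printoptions(precision=4,suppress=True)
q=(R.from_euler('z',2.9,degrees=True)*R.from_euler('x',180,degrees=True)).as_quat()
t=[.415,-.331]
env.reach([*t,.22],q)
env.movel([*t,.04],velocity=.12)
print(env.movel([*t,.008],velocity=.02,guard=4));s=monitor.sense();print(s['position'],s['contact_force'],s['gripper_force'],s['clock'])
p=s['position']
if p[2]<.02:
    env.release(); env.hold(.2); print(monitor.sense()['contact_force'])
    env.movel([p[0],p[1],.12],velocity=.08); env.movel([p[0],p[1],.33],velocity=.25)
w=grab('wrist');c=grab('scene');d=grab('side');print(monitor.sense()['clock'])
for f,n in((c,'S'),(d,'D')):
    m=proj(f,[*t,.03]).round();print(n,m)
h=cv2.cvtColor(w['frame'],cv2.COLOR_RGB2HSV);k=((h[...,0]<12)&(h[...,1]>140)&(h[...,2]>70)).astype(np.uint8)
n,_,st,ce=cv2.connectedComponentsWithStats(k)
for i in range(1,n):
    if st[i,4]>150: print(st[i],onz(w,*ce[i],.03)[:2])
cr=lambda f,x,y,a,b:cv2.resize(f['frame'][y:y+b,x:x+a,::-1],(400,300))
cv2.imwrite('pics/p.png',np.vstack([np.hstack([cr(c,120,120,200,150),cr(d,220,110,160,120)]),np.hstack([cr(w,0,0,560,420),cr(c,320,150,120,90)])]))
E
```

```text
True
[ 0.4149 -0.331   0.012 ] [-0.7478  0.1254  4.4447] 45.22393844788894 31.0
[0.496  0.2812 0.0096]
34.3417
S [180. 166.]
D [332. 157.]
[  48    0   72   52 1558] [ 0.5995 -0.0339]
[ 253   42   55   74 2034] [ 0.545  -0.3196]
[   0   77   92   52 2161] [0.4921 0.0285]
[ 264  140   36   58 1651] [ 0.4182 -0.3308]
[261 280  52  78 845] [ 0.1247 -0.3563]
```

```bash
python3 - <<'E'
from h import *
w=cv2.imread('pics/p.png')[300:,:400]; print('odd blob BGR',w[225:235,200:210].mean((0,1)),'bell',w[118:124,198:203].mean((0,1)))
for n,box in (('scene',(120,150,320,250)),('side',(230,140,370,225))):
    f=grab(n);hsv=cv2.cvtColor(f['frame'],cv2.COLOR_RGB2HSV)
    k=((hsv[...,0]<10)&(hsv[...,1]>150)).astype(np.uint8);x0,y0,x1,y1=box;m=np.zeros_like(k);m[y0:y1,x0:x1]=k[y0:y1,x0:x1]
    nn,_,st,ce=cv2.connectedComponentsWithStats(m)
    for i in range(1,nn):
        if st[i,4]>60: print(n,st[i],ce[i].round(1))
    g=proj(f,[.4993,.3155,.124]);u,v=g.round().astype(int);print('grip off px',u,v,f['frame'][v-1:v+2,u-1:u+2].mean((0,1)))
s=monitor.sense();print(s['contact_force'],s['finger_gap'],s['clock'])
E
```

```text
odd blob BGR [ 55.51  88.29 134.7 ] bell [ 77.56666667 116.3        192.1       ]
scene [165 158  26  20 238] [177.5 167.9]
scene [251 168  17  28 227] [258.4 182.4]
scene [213 175  23  36 353] [224.1 194.5]
scene [283 178  17  30 250] [290.5 194.9]
scene [145 181  29  21 177] [158.9 192.6]
grip off px 388 200 [17.77777778 17.66666667 19.        ]
side [321 151  26  14 230] [331.9 158.7]
side [274 152  35  33 470] [287.1 168.2]
side [291 169  28  47 693] [304.5 193.5]
grip off px 298 249 [20.44444444 19.22222222 21.33333333]
[-0.30020846  1.14955655  0.44392465] 0.9962009316837945 34.4417
```

The masks put the placed bell on the mat, the three standing bells where they were, the waiting bell unmoved and the grip at its off position. The odd blob is shadowed bench wood.

```bash
python3 -c "
from h import *
print(job.hand_in())"
```

```text
the job is handed in; nothing more can be done
None
```

I handed in the job at about 34 s: the isolator handle is at off and the fallen bell lies on the mat about 8 mm from its centre, the other bells undisturbed. The first push left the handle at on and I had to redo it; the tin and jar were not re-measured at the end, and the hand-in gave no verdict.

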